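Sweep the leftover fittings off the boiler-room shelf

ROBOT

A 6-joint arm with a two-finger parallel gripper is mounted at the origin on the work surface. World frame = base frame: x ahead of the robot, y to its left, z up, the work surface at z = 0. Lengths are in m, angles in degrees, forces in N, time in s.
With the tool pointing down it reaches from about 0.35 to 0.875 m from the base axis. Payload 4.2 kg.
Tool frame: the origin (TCP) lies on the centre line of the jaws, within the pads' length; the fingertips stand 22 mm ahead of it and the grasp point (between the pads) lies 3 mm ahead of it (r.tcp_to_tips is the distance from the TCP to the fingertips, in m); z points along the fingers, y is the line along which they close (so a half turn about z gives the same grasp; the last joint's range is limited). The gripper opens to 87 mm and grips with 3 to 60 N. Pads are 19 mm wide; open, the fingers measure 117 mm over their backs; the gripper's body (75 mm by 190 mm) begins 51 mm behind the grasp point.
Start: joints at [-53.594, 22.042, 0.453, 0, -68.411, -14.817], TCP at [0.23, -0.581, 0.212] pointing down, gripper open.
Joint ranges: [-179.83, 179.83], [-69.29, 118.12], [-61.27, 80.66], [-181.25, 117.63], [-171.15, -9.14], [-177.46, 177.46]. Speed limits (degrees/s): [159.86, 159.86, 180, 180, 180, 180].

INTERFACE

Orientations are given as a 3x3 rotation matrix whose columns are the frame's x, y, z axes.
In Python, from station import r gives the robot as it stands.
- The arm moves only by the tool apply_moves, never from a script. Its argument "plan" is a list of rows, each an object with "grip": the opening, from 0 (shut) to 1 (fully open); "offset": the shift along the tool's x, y, z in cm, a list of three; "spin": the turn about the tool's z in rad. A call has 1 to 5 rows; each row is the pose to reach, as a shift and turn from the pose commanded when the call began, along the tool's axes at that moment; what a row does not reach only later rows make up. A row lasts 1/10 s, in which the tool goes at most 50 mm and 8.59 degrees, less where a joint would pass 70% of its speed; a pose out of reach is approached as far as the arm can. A call with a gripper value outside its range is refused whole. The fingers move at their own pace and stop on an object; the grip force is fixed at half the most. Time passes only in rows, so rows that repeat a pose let the fingers close. It gives the time, the measured TCP pose, the force, the opening and the grip force at its end, in the units of the state.
- r.sense(): the state, without advancing time (a new reading comes with each control period).
- r.capture(name): name is "side" or "top"; returns a dict with "img" (400x640x3 uint8, blue, green, red), "depth" (400x640 float32, m along the optical axis (not along the pixel's ray), 0 where there is no reading), "mtx" (3x3 intrinsics, pixels), "R" (3x3) and "t" (3): a world point X has camera coordinates R X + t. Camera axes: x right, y down, z forward; pixel columns grow to the right and rows downward; lengths in m; the calibration is good to about 2 mm. A picture is of the moment at which its call begins.
- r.finish_job(): hands the job in; it is judged then, once.
The state is a dict: "time_s": time; "joints": joint angles; "joint_velocities": joint speeds; "effort": joint torques, N m; "tcp_pos": TCP position; "ee_rot": TCP orientation; "wrist_force": force on the tool from outside, world axes, zero at the start; "moment": the same for the moment, N m; "gripper_width": opening from 0.0 (shut) to 1.0 (fully open); "gripper_force": force on a finger pad.
Only numpy, scipy, OpenCV 4.12 (cv2) and the standard library are available. Lean on these libraries where they do the work, as an engineer would, in place of code of your own. Each camera call takes 0.05 s, during which the arm holds its last target. There are 200 camera calls.

TASK

Clear the leftover fittings off the boiler-room shelf: with the fingertips, gently sweep the two brass hexagon nuts and the copper pipe cap along the shelf and over its end, so that all three drop into the steel tray below. Only push them; do not pinch, lift or carry them. Leave the thermometers, the valve handle and the grommet block where they are.

Things in the scene. Friction and masses are not known exactly. Their poses are not given: they have to be found in the camera images.
- shelf: fixed pressed-aluminium shelf, 220 mm deep (x) by 340 mm long (y). Origin on the work surface under its middle. Flat top at z = 70 mm; both ends (y = +-170 mm) open, no lip; long edges (x = +-106 to 110 mm) with a lip 8 mm high. Row of spring clips at x = 66 to 102 mm, 35 to 49 mm above the top, on a rail at x = 104 mm. Fittings lie at x = -78 to -25 mm.
- tray: fixed open steel tray on the work surface under one end of the shelf, +y or -y; axes parallel to the shelf's. Origin at the centre of its underside; 170 mm (x) by 130 mm (y), 40 mm high, walls 3 mm. It reaches 15 mm in under the shelf's end, so a part pushed over that end drops into it; its rim is 30 mm below the shelf's top.
- nut_a_mid (a point): centre (half-way up) of a loose brass hexagon union nut lying flat on the shelf: 32 mm across flats, 37 mm across corners, 18 mm high, open bore, about 70 g
- nut_b_mid (a point): centre (half-way up) of the second brass union nut, the same as the first
- cap_mid (a point): centre (half-way up) of a loose copper pipe cap standing mouth down on the shelf: round, 28 mm diameter, 20 mm high, about 50 g
- nut_a: the first nut, origin at the centre of its underside
- nut_b: the second nut, origin at the centre of its underside
- cap: the pipe cap, origin at the centre of its underside
- thermo_a: slim brass thermometer standing upright in a clip, 12 mm diameter, 137 mm tall, origin at its foot on the shelf; leave alone
- thermo_b: the second thermometer, the same; leave alone
- handle: red plastic valve handle lying on the shelf between the fittings and the clip row, leave alone. 18 mm wide (x; 28 mm at the round hub at y = -30 mm) by 94 mm (y, from -44 to +50 mm), 14 mm high at its hub; origin at its underside
- block: black rubber grommet block, 90 mm (x) by 60 mm (y), 41 mm high, lying on the work surface beyond the shelf's other end, opposite the tray; origin at the centre of its underside; leave alone

How it is judged:
By the outcome, as a careful person would: the job done as asked, in the order asked, and still so for the second after the job is handed in, with the robot touching nothing.
It also fails if it takes over 56 s, if anything falls off the work surface, if the arm or the gripper's body presses on something with over 40 N, if the wrist force passes 120 N, or if a joint passes its speed limit or range.

## Working session

There is one attempt and no reset: what is moved stays moved. The work goes in short steps, Python scripts to look and compute and a tool call to move; the robot and the scene stay as the last step left them, time stands still between calls to the robot, and variables do not carry over. Pictures are saved under pics/ and viewed, at most 10 in all, crops included, and the job is handed in when it is done.

Besides the shell and the picture viewer there is one more tool, called after "Call:" as name(argument=value, ...) on one line, values as JSON. apply_moves: Moves the arm, as the interface text tells. Its arguments: {"type":"object","properties":{"plan":{"type":"array"}},"required":["plan"]}

```bash
mkdir -p pics; python3 - <<'E'
from station import r
import cv2,numpy as np
s=r.sense();print(s['tcp_pos'],s['ee_rot'],s['gripper_width'],s['time_s'],r.tcp_to_tips)
for n in('top','side'):
    c=r.capture(n);cv2.imwrite(f'pics/{n}1.png',c['img']);np.savez(f'{n}1.npz',**c)
    print(n,c['mtx'],c['R'],c['t'])
E
```

```text
[ 0.22974376 -0.58056937  0.21077647] [[-9.29921998e-01 -3.67755832e-01 -8.52161098e-04]
 [-3.67756811e-01  9.29919954e-01  1.95124986e-03]
 [ 7.48580950e-05  2.12789821e-03 -9.99997733e-01]] 0.9988832110843908 0.0 0.022
top [[438.3869956   0.        322.8804023]
 [  0.        438.3869956 201.3068775]
 [  0.          0.          1.       ]] [[-0.02466306 -0.99943043 -0.02303356]
 [-0.99785541  0.02600856 -0.06006774]
 [ 0.0606326   0.02150271 -0.99792852]] [0.04475492 0.59477447 1.05761119]
side [[394.87705021   0.         321.12747418]
 [  0.         394.87705021 203.92178768]
 [  0.           0.           1.        ]] [[ 0.87867021 -0.47742304 -0.00243099]
 [-0.29357293 -0.53627501 -0.79134319]
 [ 0.37650179  0.69604336 -0.61136735]] [-0.50836328  0.25434677  0.52333109]
```

View pics/top1.png

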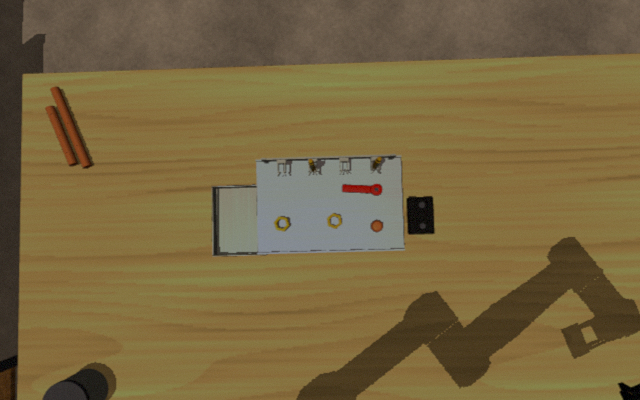

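View pics/side1.png

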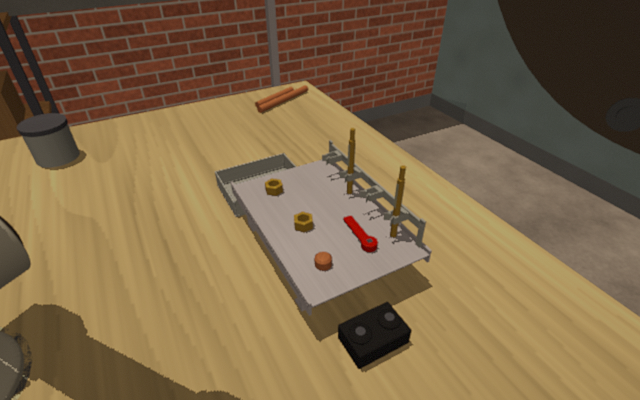

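The tray (top view, 235,220) is at the +y end and the block (421,215) at −y. The nuts are at (283,223) and (335,220), the cap at (377,226) and the handle at (362,189). The thermometers are in clips along the far (+x) edge.

```bash
cat > h.py <<'E'
import numpy as np,cv2
def ray(c,p,z):
    d=c['R'].T@np.linalg.inv(c['mtx'])@np.array([p[0],p[1],1.]);o=-c['R'].T@c['t']
    return o+d*(z-o[2])/d[2]
def blobs(c,lo,hi,roi,amin=25):
    m=cv2.inRange(cv2.cvtColor(c['img'],cv2.COLOR_BGR2HSV),lo,hi)
    k=np.zeros_like(m);x0,y0,x1,y1=roi;k[y0:y1,x0:x1]=m[y0:y1,x0:x1]
    k=cv2.morphologyEx(k,cv2.MORPH_CLOSE,np.ones((3,3)))
    out=[]
    for q in cv2.findContours(k,cv2.RETR_EXTERNAL,cv2.CHAIN_APPROX_NONE)[0]:
        if cv2.contourArea(q)>=amin:
            (u,v),rad=cv2.minEnclosingCircle(q);out.append((u,v,rad,q))
    return out
E
python3 - <<'E'
from h import *
c=dict(np.load('top1.npz'))
print('shelf',[ray(c,p,z).round(4)[:2].tolist() for p,z in(((257,159),.07),((402,156),.07),((404,249),.078),((257,252),.078),((257,252),.07))])
print('tray',[ray(c,p,.04).round(4)[:2].tolist() for p in((213,186),(214,255))])
for lo,hi,n in(((18,110,60),(35,255,255),'brass'),((5,110,60),(17,255,255),'cop'),((0,180,100),(4,255,255),'red')):
    for roi in((258,160,402,249),):
        for u,v,rad,q in blobs(c,lo,hi,roi,12):
            print(n,round(u,1),round(v,1),'r mm',round(rad*1.0/438*960,1),ray(c,(u,v),.088).round(4), cv2.boundingRect(q), ray(c,(u,v),.07).round(4))
s=dict(np.load('side1.npz'))
for lo,hi,n in(((18,110,60),(35,255,255),'brass'),((5,110,60),(17,255,255),'cop')):
    for u,v,rad,q in blobs(s,lo,hi,(255,170,335,275),30):print('side',n,u,v,ray(s,(u,v),.079).round(4))
E
```

```text
shelf [[0.6966, 0.1814], [0.694, -0.1593], [0.4777, -0.155], [0.4788, 0.1834], [0.4784, 0.1848]]
tray [[0.6385, 0.2946], [0.4721, 0.2938]]
brass 281.5 223.3 r mm 16.8 [0.5433 0.1242 0.088 ] (274, 217, 16, 14) [0.5436 0.1263 0.07  ]
brass 334.0 220.4 r mm 16.4 [0.547  0.0039 0.088 ] (327, 213, 15, 15) [0.5473 0.0039 0.07  ]
brass 310.5 162.0 r mm 7.0 [0.6831 0.0545 0.088 ] (308, 160, 6, 6) [0.6859 0.0554 0.07  ]
cop 376.5 225.5 r mm 12.5 [ 0.533  -0.0928  0.088 ] (371, 220, 12, 12) [ 0.5331 -0.0946  0.07  ]
red 362.0 188.0 r mm 42.2 [ 0.6197 -0.0624  0.088 ] (343, 184, 39, 11) [ 0.6213 -0.0636  0.07  ]
side brass 268.5 253.0 [ 0.4629 -0.0398  0.079 ]
side brass 303.0 221.0 [0.5453 0.0041 0.079 ]
side brass 273.5 186.5 [0.5413 0.1244 0.079 ]
side cop 322.7592468261719 260.7592468261719 [ 0.5298 -0.0955  0.079 ]
```

```bash
cat > go.py <<'E'
import sys,numpy as np
from station import r
# usage: go.py x y tipz ... : successive world targets; prints tool-axis offsets in cm and the spin to tool y = -x world
s=r.sense();R=s['ee_rot'];p=s['tcp_pos']
print('t',s['time_s'],'tcp',p.round(4),'tipz',round(p[2]-.022,4),'F',np.round(s['wrist_force'],1),'w',round(s['gripper_width'],3))
a=list(map(float,sys.argv[1:]))
psi=np.arctan2(R[1,1],R[0,1]); print('spin',round(float(-np.angle(np.exp(1j*(np.pi-psi)))),3))
for i in range(0,len(a),3):
    print(a[i:i+3],(R.T@(np.array([a[i],a[i+1],a[i+2]+.022])-p)*100).round(2))
E
```

Call:
apply_moves(plan=[{"grip": 0.16, "offset": [-3.5, 3.3, 0], "spin": -0.14}, {"grip": 0.16, "offset": [-7.0, 6.6, 0], "spin": -0.28}, {"grip": 0.16, "offset": [-10.5, 9.8, 0], "spin": -0.42}, {"grip": 0.16, "offset": [-14, 13.1, 0], "spin": -0.56}, {"grip": 0.16, "offset": [-17.5, 16.4, 0], "spin": -0.7}])

```text
time_s: 0.6
tcp_pos: [0.3326, -0.3624, 0.2115]
ee_rot: [[-0.47, -0.883, -0.0], [-0.883, 0.47, 0.0], [-0.0, 0.001, -1.0]]
wrist_force: [1.6, 0.0, 0.3]
gripper_width: 0.632
gripper_force: 0.0
```

```bash
python3 go.py .543 .08 .178
```

```text
t 0.6 tcp [ 0.3326 -0.3624  0.2115] tipz 0.1895 F [1.6 0.  0.3] w 0.632
spin -0.489
[0.543, 0.08, 0.178] [-48.94   2.19   1.16]
```

Call:
apply_moves(plan=[{"grip": 0.16, "offset": [-4.8, 0.2, 0.1], "spin": -0.1}, {"grip": 0.16, "offset": [-9.6, 0.4, 0.2], "spin": -0.2}, {"grip": 0.16, "offset": [-14.4, 0.6, 0.4], "spin": -0.3}, {"grip": 0.16, "offset": [-19.2, 0.8, 0.5], "spin": -0.4}, {"grip": 0.16, "offset": [-24, 1.1, 0.6], "spin": -0.49}])

```text
time_s: 1.1
tcp_pos: [0.4367, -0.1458, 0.2057]
ee_rot: [[-0.0, -1.0, -0.0], [-1.0, 0.0, 0.0], [-0.0, 0.0, -1.0]]
wrist_force: [0.8, -0.9, 0.2]
gripper_width: 0.202
gripper_force: 0.0
```

```bash
python3 go.py .543 .08 .178 .543 .08 .10
```

```text
t 1.1 tcp [ 0.4367 -0.1458  0.2057] tipz 0.1837 F [ 0.8 -0.9  0.2] w 0.202
spin -0.0
[0.543, 0.08, 0.178] [-22.58 -10.63   0.57]
[0.543, 0.08, 0.1] [-22.57 -10.63   8.37]
```

Call:
apply_moves(plan=[{"grip": 0.16, "offset": [-4.5, -2.1, 0], "spin": 0}, {"grip": 0.16, "offset": [-9, -4.2, 0], "spin": 0}, {"grip": 0.16, "offset": [-13.5, -6.3, 0], "spin": 0}, {"grip": 0.16, "offset": [-18, -8.4, 0], "spin": 0}, {"grip": 0.16, "offset": [-22.5, -10.6, 0], "spin": 0}])

```text
time_s: 1.6
tcp_pos: [0.5434, 0.0788, 0.2056]
ee_rot: [[-0.004, -1.0, -0.001], [-1.0, 0.004, -0.0], [0.0, 0.001, -1.0]]
wrist_force: [1.1, -0.9, 0.6]
gripper_width: 0.159
gripper_force: 0.0
```

Call:
apply_moves(plan=[{"grip": 0.16, "offset": [0, 0, 2.0], "spin": 0}, {"grip": 0.16, "offset": [0, 0, 4.5], "spin": 0}, {"grip": 0.16, "offset": [0, 0, 7], "spin": 0}, {"grip": 0.16, "offset": [0, 0, 8.2], "spin": 0}, {"grip": 0.16, "offset": [0, 0, 8.2], "spin": 0}])

```text
time_s: 2.1
tcp_pos: [0.542, 0.0762, 0.1219]
ee_rot: [[-0.004, -1.0, -0.004], [-1.0, 0.004, -0.002], [0.002, 0.004, -1.0]]
wrist_force: [0.8, 0.1, 0.2]
gripper_width: 0.162
gripper_force: 0.0
```

```bash
python3 go.py .543 .08 .075; python3 - <<'E'
from station import r
import cv2
a=r.capture('side')['img'][120:300,190:460];b=r.capture('top')['img'][140:270,200:440]
cv2.imwrite('pics/s2.png',cv2.resize(a,None,fx=2.9,fy=2.9))
E
```

```text
t 2.1 tcp [0.542  0.0762 0.1219] tipz 0.0999 F [0.8 0.1 0.2] w 0.162
spin -0.004
[0.543, 0.08, 0.075] [-0.38 -0.11  2.49]
```

View pics/s2.png

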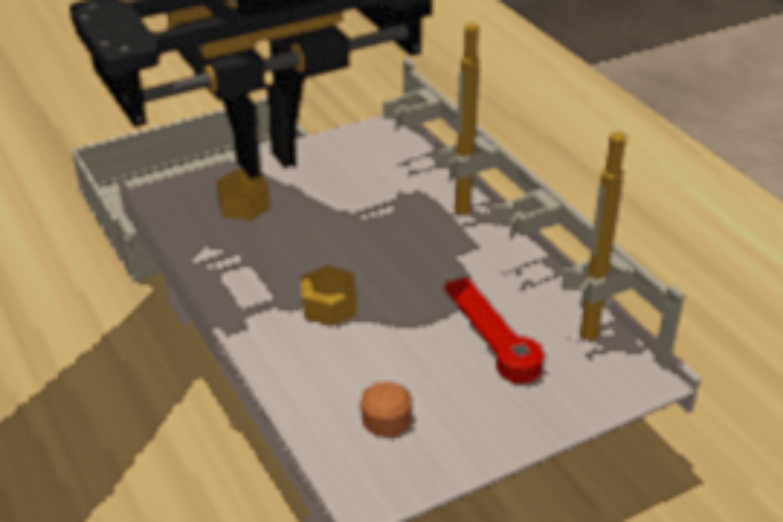

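The fingers hang just behind nut_a (crop 243,195) with room to go down; nut_b (328,295) and the cap (387,408) are clear.

Call:
apply_moves(plan=[{"grip": 0.16, "offset": [0, -0.1, 1.0], "spin": 0}, {"grip": 0.16, "offset": [0, -0.1, 2.0], "spin": 0}, {"grip": 0.16, "offset": [-0.3, -0.1, 2.4], "spin": 0}, {"grip": 0.16, "offset": [-0.8, -0.1, 2.4], "spin": 0}, {"grip": 0.16, "offset": [-1.4, -0.1, 2.4], "spin": 0}])

```text
time_s: 2.7
tcp_pos: [0.5445, 0.0912, 0.0999]
ee_rot: [[-0.004, -1.0, 0.0], [-1.0, 0.004, -0.0], [0.0, -0.0, -1.0]]
wrist_force: [-0.8, -0.0, -0.1]
gripper_width: 0.16
gripper_force: 0.0
```

Call:
apply_moves(plan=[{"grip": 0.16, "offset": [-0.5, 0, 0], "spin": 0}, {"grip": 0.16, "offset": [-1.0, 0, 0], "spin": 0}, {"grip": 0.16, "offset": [-1.6, 0, 0], "spin": 0}, {"grip": 0.16, "offset": [-2.3, 0, 0], "spin": 0}, {"grip": 0.16, "offset": [-3.0, 0, 0], "spin": 0}])

```text
time_s: 3.2
tcp_pos: [0.5445, 0.1214, 0.1]
ee_rot: [[-0.004, -1.0, 0.0], [-1.0, 0.004, 0.0], [-0.0, -0.0, -1.0]]
wrist_force: [-0.0, -0.6, -0.4]
gripper_width: 0.16
gripper_force: 0.0
```

```bash
python3 go.py .543 .19 .075; python3 - <<'E'
from station import r
from h import *
c=r.capture('side');np.savez('side3.npz',**c)
cv2.imwrite('pics/s3.png',cv2.resize(c['img'][120:300,190:460],None,fx=2.9,fy=2.9))
E
```

```text
t 3.2 tcp [0.5445 0.1214 0.1   ] tipz 0.078 F [-0.  -0.6 -0.4] w 0.16
spin -0.004
[0.543, 0.19, 0.075] [-6.86  0.18  0.3 ]
```

View pics/s3.png

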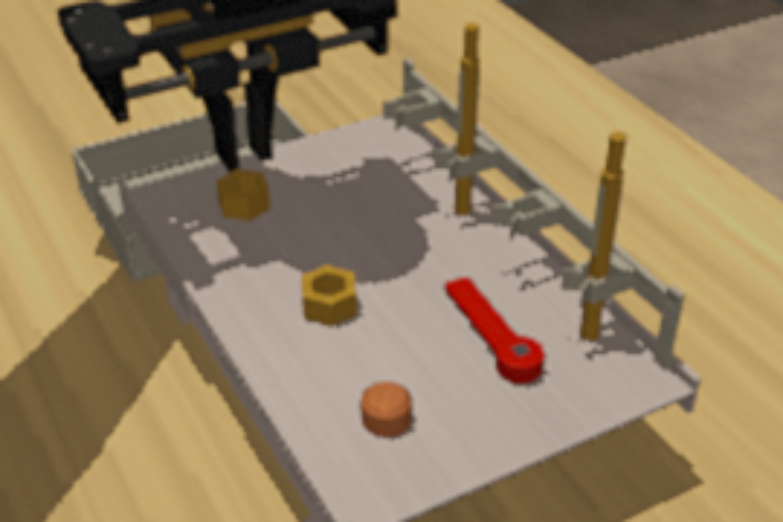

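The nut (243,195) has not moved and the tip ends (232,168) appear at its top edge, so the tips may be over it. I'll check with depth and projection.

```bash
python3 - <<'E'
from h import *
c=dict(np.load('side3.npz'));R,t,K=c['R'],c['t'],c['mtx']
def pj(X):
    q=K@(R@np.array(X)+t);return (q[:2]/q[2]).round(1),((q[:2]/q[2]-[190,120])*2.9).round(0)
print('tip exp',pj((.5295,.1214,.078)),pj((.5595,.1214,.078)))
def pt(u,v):
    z=c['depth'][v,u];return (R.T@(z*np.linalg.inv(K)@[u,v,1]-t)).round(4) if z>0 else None
for u in(267,269,272,276,281):
    for v in range(162,196,2):print((u,v),c['img'][v,u],pt(u,v))
for p in((300,240),(260,200),(330,200),(285,190)):print('shelf',pt(*p))
E
```

```text
tip exp (array([268.5, 189.4]), array([228., 201.])) (array([282.8, 185.1]), array([269., 189.]))
(267, 162) [12  9 12] [0.5282 0.1104 0.1459]
(267, 164) [12 12 10] [0.5276 0.1097 0.1422]
(267, 166) [14 12 10] [0.5271 0.1093 0.1383]
(267, 168) [10 13  8] [0.5274 0.1115 0.1328]
(267, 170) [ 8  7 11] [0.528  0.1142 0.1268]
(267, 172) [5 1 2] [0.5276 0.1141 0.1226]
(267, 174) [0 2 1] [0.5277 0.1158 0.1172]
(267, 176) [36 37 42] [0.5282 0.1182 0.1112]
(267, 178) [83 88 97] [0.5458 0.1703 0.0703]
(267, 180) [ 66  85 102] [0.5346 0.1391 0.0876]
(267, 182) [20 69 96] [0.5316 0.1317 0.0883]
(267, 184) [22 70 96] [0.5293 0.1263 0.0877]
(267, 186) [24 71 96] [0.5265 0.1193 0.0883]
(267, 188) [ 20  74 102] [0.5257 0.1182 0.0846]
(267, 190) [ 21  75 103] [0.5251 0.1174 0.0806]
(267, 192) [ 22  73 101] [0.5248 0.118  0.0757]
(267, 194) [42 75 98] [0.5246 0.1187 0.0705]
(269, 162) [14 12 16] [0.5325 0.1119 0.1438]
(269, 164) [16 15 19] [0.5312 0.1094 0.1413]
(269, 166) [16 15 16] [0.5308 0.1091 0.1373]
(269, 168) [14 14 13] [0.5307 0.1098 0.1327]
(269, 170) [ 9 11  9] [0.531  0.1117 0.1272]
(269, 
[... 2304 characters left out ...]
11 13] [0.555  0.1132 0.119 ]
(281, 172) [15 15 16] [0.5535 0.1101 0.1167]
(281, 174) [32 37 41] [0.5538 0.1116 0.1113]
(281, 176) [138 148 163] [0.5737 0.1631 0.0704]
(281, 178) [ 86  92 102] [0.5711 0.1573 0.0698]
(281, 180) [ 69  85 100] [0.5588 0.1267 0.0871]
(281, 182) [49 75 98] [0.5548 0.1175 0.0892]
(281, 184) [23 69 96] [0.5525 0.1123 0.0885]
(281, 186) [19 66 91] [0.5516 0.111  0.0849]
(281, 188) [18 66 92] [0.5511 0.1105 0.0807]
(281, 190) [20 66 92] [0.5511 0.1114 0.0754]
(281, 192) [34 68 91] [0.5503 0.1101 0.0717]
(281, 194) [ 88  94 105] [0.5484 0.1059 0.0703]
shelf [ 0.5234 -0.0282  0.0704]
shelf [0.5057 0.1073 0.0704]
shelf [0.6214 0.0434 0.0708]
shelf [0.5604 0.114  0.0706]
```

The depth shows the tips ending at z≈0.111, about 33 mm higher than the TCP pose implies, while the shelf (0.0705), nut top (0.088) and tip x/y agree. The fingers passed over the nut. I'll go back, descend by what the camera measures, and check again.

Call:
apply_moves(plan=[{"grip": 0.16, "offset": [2.5, 0, 0], "spin": 0}, {"grip": 0.16, "offset": [4.8, 0, 0], "spin": 0}, {"grip": 0.16, "offset": [4.8, 0, 0.8], "spin": 0}, {"grip": 0.16, "offset": [4.8, 0, 1.8], "spin": 0}, {"grip": 0.16, "offset": [4.8, 0, 2.5], "spin": 0}])

```text
time_s: 3.75
tcp_pos: [0.5439, 0.0731, 0.0737]
ee_rot: [[-0.004, -1.0, -0.001], [-1.0, 0.004, -0.0], [0.0, 0.001, -1.0]]
wrist_force: [0.3, 0.1, 0.1]
gripper_width: 0.158
gripper_force: 0.0
```

```bash
cat > tip.py <<'E'
from h import *
from station import r
def tips():
    # lowest dark (gripper) depth points near the tcp, in world
    s=r.sense();c=r.capture('side');R,t,K=c['R'],c['t'],c['mtx'];p=s['tcp_pos']
    v,u=np.mgrid[0:400,0:640];z=c['depth'];P=np.stack([(u-K[0,2])/K[0,0]*z,(v-K[1,2])/K[1,1]*z,z],-1)
    W=(P-t)@R
    m=(z>0)&(c['img'].max(2)<40)&(abs(W[...,0]-p[0])<.04)&(abs(W[...,1]-p[1])<.03)&(W[...,2]>.073)
    q=W[m];print('tcp',p.round(4),'F',np.round(s['wrist_force'],1),'lowest dark z',np.sort(q[:,2])[:6].round(4))
    return c
if __name__=='__main__':
    c=tips();cv2.imwrite('pics/s4.png',cv2.resize(c['img'][120:300,190:460],None,fx=2.9,fy=2.9))
E
python3 tip.py
```

```text
tcp [0.5439 0.0731 0.0737] F [0.3 0.1 0.1] lowest dark z [0.0845 0.085  0.086  0.086  0.0861 0.0862]
```

View pics/s4.png

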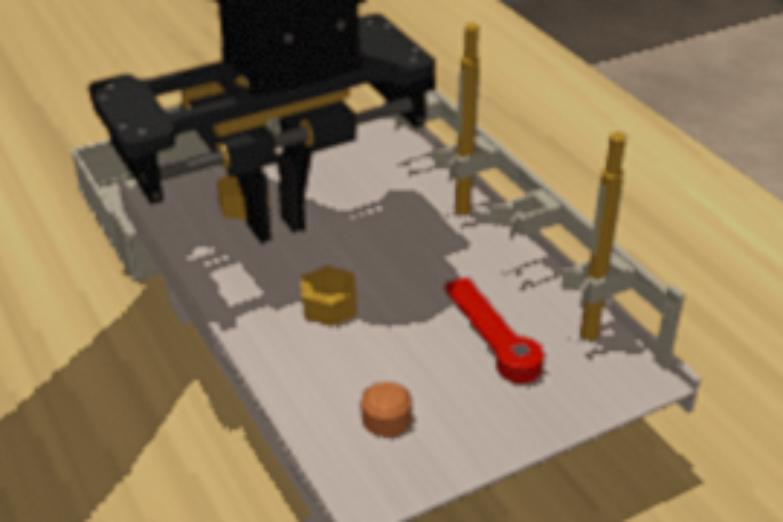

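```bash
python3 - <<'E'
from h import *
from station import r
c=r.capture('side');R,t,K=c['R'],c['t'],c['mtx']
v,u=np.mgrid[0:400,0:640];z=c['depth'];W=(np.stack([(u-K[0,2])/K[0,0]*z,(v-K[1,2])/K[1,1]*z,z],-1)-t)@R
d=(c['img'].max(2)<45)&(z>0)&(W[...,2]>.075)&(W[...,1]>.02)&(W[...,1]<.13)
for x in np.arange(.44,.67,.01):
    q=W[d&(abs(W[...,0]-x)<.005)]
    if len(q):i=q[:,2].argmin();print(round(x,3),q[i].round(3))
E
```

```text
0.45 [0.455 0.07  0.159]
0.46 [0.456 0.046 0.154]
0.47 [0.469 0.037 0.187]
0.48 [0.481 0.048 0.187]
0.49 [0.494 0.048 0.186]
0.5 [0.503 0.077 0.158]
0.51 [0.509 0.036 0.158]
0.52 [0.525 0.082 0.109]
0.53 [0.528 0.063 0.083]
0.54 [0.54  0.039 0.166]
0.55 [0.549 0.074 0.084]
0.56 [0.555 0.061 0.086]
0.57 [0.573 0.035 0.159]
0.58 [0.579 0.036 0.159]
0.59 [0.591 0.04  0.168]
0.6 [0.597 0.04  0.168]
0.61 [0.615 0.041 0.164]
0.62 [0.622 0.043 0.153]
0.63 [0.626 0.035 0.16 ]
```

The body underside is at 0.154, which is clear of everything, and the tips are at 0.085 in free space between the nuts. I'll lower 9 mm and push.

Call:
apply_moves(plan=[{"grip": 0.16, "offset": [0, 0, 0.5], "spin": 0}, {"grip": 0.16, "offset": [0, 0, 0.9], "spin": 0}, {"grip": 0.16, "offset": [-0.7, 0, 0.9], "spin": 0}, {"grip": 0.16, "offset": [-1.4, 0, 0.9], "spin": 0}, {"grip": 0.16, "offset": [-2.0, 0, 0.9], "spin": 0}])

```text
time_s: 4.35
tcp_pos: [0.5447, 0.0937, 0.0661]
ee_rot: [[-0.004, -1.0, 0.001], [-1.0, 0.004, 0.0], [-0.0, -0.001, -1.0]]
wrist_force: [0.6, 1.0, 0.1]
gripper_width: 0.157
gripper_force: 0.0
```

Call:
apply_moves(plan=[{"grip": 0.16, "offset": [-0.4, 0, 0], "spin": 0}, {"grip": 0.16, "offset": [-0.8, 0, 0], "spin": 0}, {"grip": 0.16, "offset": [-1.3, 0, 0], "spin": 0}, {"grip": 0.16, "offset": [-1.9, 0, 0], "spin": 0}, {"grip": 0.16, "offset": [-2.5, 0, 0], "spin": 0}])

```text
time_s: 4.85
tcp_pos: [0.5445, 0.1182, 0.0659]
ee_rot: [[-0.004, -1.0, 0.0], [-1.0, 0.004, -0.0], [0.0, -0.0, -1.0]]
wrist_force: [0.3, 0.1, -0.3]
gripper_width: 0.162
gripper_force: 0.2
```

```bash
cat > loc.py <<'E'
from h import *
from station import r
def loc():
    s=r.sense();print('t',s['time_s'],'tcp',s['tcp_pos'].round(4),'F',np.round(s['wrist_force'],1))
    for n,roi in(('side',(215,150,345,275)),('top',(214,165,402,249))):
        c=r.capture(n)
        for lo,hi,k in(((18,110,60),(35,255,255),'brass'),((5,110,60),(17,255,255),'cop')):
            for u,v,rad,q in blobs(c,lo,hi,roi,20):print(n,k,round(u),round(v),round(rad,1),'on shelf',ray(c,(u,v),.079 if n=='side' else .088).round(3)[:2],'in tray',ray(c,(u,v),.015).round(3)[:2])
        cv2.imwrite(f'last_{n}.png',c['img'])
loc()
E
python3 loc.py
```

```text
t 4.85 tcp [0.5445 0.1182 0.0659] F [ 0.3  0.1 -0.3]
side brass 303 222 11.1 on shelf [0.545 0.003] in tray [0.577 0.072]
side brass 248 225 59.4 on shelf [0.459 0.039] in tray [0.478 0.113]
side brass 274 182 7.1 on shelf [0.549 0.138] in tray [0.582 0.226]
side brass 340 165 4.6 on shelf [0.695 0.129] in tray [0.749 0.216]
side brass 243 162 8.5 on shelf [0.52  0.239] in tray [0.548 0.342]
side brass 308 159 13.8 on shelf [0.645 0.184] in tray [0.692 0.279]
side brass 271 159 16.1 on shelf [0.576 0.222] in tray [0.613 0.322]
side brass 218 160 9.9 on shelf [0.476 0.275] in tray [0.498 0.383]
side cop 323 261 9.6 on shelf [ 0.53  -0.095] in tray [ 0.56  -0.041]
top brass 334 220 7.5 on shelf [0.547 0.004] in tray [0.548 0.004]
top brass 234 175 22.8 on shelf [0.658 0.231] in tray [0.667 0.248]
top cop 376 226 5.7 on shelf [ 0.533 -0.093] in tray [ 0.533 -0.1  ]
top cop 256 221 15.3 on shelf [0.551 0.182] in tray [0.552 0.195]
```

Call:
apply_moves(plan=[{"grip": 0.16, "offset": [-0.7, 0, 0], "spin": 0}, {"grip": 0.16, "offset": [-1.4, 0, 0], "spin": 0}, {"grip": 0.16, "offset": [-2.1, 0, 0], "spin": 0}, {"grip": 0.16, "offset": [-2.8, 0, 0], "spin": 0}, {"grip": 0.16, "offset": [-3.5, 0, 0], "spin": 0}])

```text
time_s: 5.45
tcp_pos: [0.5446, 0.1534, 0.0658]
ee_rot: [[-0.004, -1.0, -0.0], [-1.0, 0.004, -0.0], [0.0, 0.0, -1.0]]
wrist_force: [0.0, -0.3, 0.1]
gripper_width: 0.158
gripper_force: 0.2
```

Call:
apply_moves(plan=[{"grip": 0.16, "offset": [-0.7, 0, 0], "spin": 0}, {"grip": 0.16, "offset": [-1.4, 0, 0], "spin": 0}, {"grip": 0.16, "offset": [-2.2, 0, 0], "spin": 0}, {"grip": 0.16, "offset": [-3.0, 0, 0], "spin": 0}, {"grip": 0.16, "offset": [-3.9, 0, 0], "spin": 0}])

```text
time_s: 5.95
tcp_pos: [0.5448, 0.1925, 0.0658]
ee_rot: [[-0.004, -1.0, -0.0], [-1.0, 0.004, 0.0], [-0.0, 0.0, -1.0]]
wrist_force: [0.3, 0.4, -0.1]
gripper_width: 0.159
gripper_force: 0.0
```

```bash
python3 loc.py | grep -v 'side brass [23][0-9]* 1[56]'; python3 -c "
import cv2
cv2.imwrite('pics/s5.png',cv2.resize(cv2.imread('last_side.png')[120:300,190:460],None,fx=2.9,fy=2.9))"
```

```text
t 5.95 tcp [0.5448 0.1925 0.0658] F [ 0.3  0.4 -0.1]
side brass 303 222 11.1 on shelf [0.545 0.003] in tray [0.577 0.072]
side brass 248 225 59.4 on shelf [0.459 0.039] in tray [0.478 0.113]
side cop 323 261 9.6 on shelf [ 0.53  -0.095] in tray [ 0.56  -0.041]
top brass 334 220 7.5 on shelf [0.547 0.004] in tray [0.548 0.004]
top brass 234 174 22.6 on shelf [0.659 0.231] in tray [0.668 0.248]
top cop 376 226 5.7 on shelf [ 0.533 -0.093] in tray [ 0.533 -0.1  ]
```

View pics/s5.png

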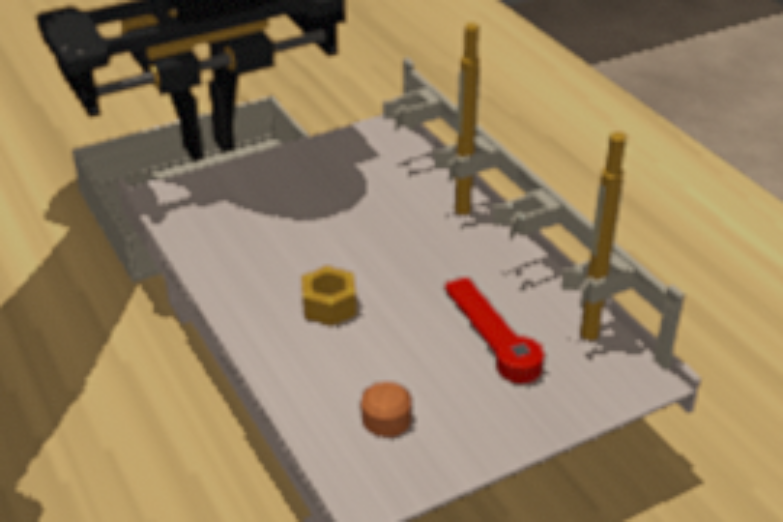

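nut_a is off the shelf, and nut_b (330,295), the cap and the handle are undisturbed. Next is nut_b.

Call:
apply_moves(plan=[{"grip": 0.16, "offset": [0, 0, -3.5], "spin": 0}, {"grip": 0.16, "offset": [4.8, 0, -3.7], "spin": 0}, {"grip": 0.16, "offset": [9.6, 0, -3.7], "spin": 0}, {"grip": 0.16, "offset": [14.4, 0, -3.7], "spin": 0}, {"grip": 0.16, "offset": [19.2, 0, -3.7], "spin": 0}])

```text
time_s: 6.55
tcp_pos: [0.5437, -0.0019, 0.1031]
ee_rot: [[-0.003, -1.0, 0.0], [-1.0, 0.003, 0.0], [-0.0, -0.0, -1.0]]
wrist_force: [0.9, 0.5, 0.8]
gripper_width: 0.159
gripper_force: 0.0
```

Call:
apply_moves(plan=[{"grip": 0.16, "offset": [3, 0, 0], "spin": 0}, {"grip": 0.16, "offset": [4.1, -0.1, 0.3], "spin": 0}, {"grip": 0.16, "offset": [4.1, -0.1, 1.8], "spin": 0}, {"grip": 0.16, "offset": [4.1, -0.1, 3.2], "spin": 0}, {"grip": 0.16, "offset": [4.1, -0.1, 3.7], "spin": 0}])

```text
time_s: 7.05
tcp_pos: [0.5439, -0.0411, 0.0644]
ee_rot: [[-0.004, -1.0, -0.003], [-1.0, 0.004, -0.0], [0.0, 0.003, -1.0]]
wrist_force: [0.4, -0.8, 1.0]
gripper_width: 0.158
gripper_force: 0.0
```

```bash
python3 loc.py | grep -v 'side brass [23][0-9]* 1[56]'; python3 tip.py|head -1
```

```text
t 7.05 tcp [ 0.5439 -0.0411  0.0644] F [ 0.4 -0.8  1. ]
side brass 298 222 9.5 on shelf [0.537 0.006] in tray [0.567 0.075]
side brass 320 199 26.1 on shelf [0.6   0.046] in tray [0.64  0.121]
side brass 288 194 8.9 on shelf [0.557 0.089] in tray [0.59 0.17]
side brass 248 226 58.9 on shelf [0.458 0.038] in tray [0.478 0.112]
side cop 323 261 9.6 on shelf [ 0.53  -0.095] in tray [ 0.559 -0.041]
top brass 234 175 22.8 on shelf [0.658 0.231] in tray [0.667 0.248]
top cop 362 218 16.7 on shelf [ 0.551 -0.061] in tray [ 0.552 -0.066]
top cop 370 192 9.6 on shelf [ 0.609 -0.079] in tray [ 0.615 -0.085]
tcp [ 0.5444 -0.0409  0.0651] F [ 0.2 -0.1 -0.1] lowest dark z [0.0759 0.0761 0.0763 0.0773 0.0774 0.0774]
```

Call:
apply_moves(plan=[{"grip": 0.16, "offset": [-0.5, 0, 0], "spin": 0}, {"grip": 0.16, "offset": [-0.9, 0, 0], "spin": 0}, {"grip": 0.16, "offset": [-1.3, 0, 0], "spin": 0}, {"grip": 0.16, "offset": [-1.8, 0, 0], "spin": 0}, {"grip": 0.16, "offset": [-2.4, 0, 0], "spin": 0}])

```text
time_s: 7.7
tcp_pos: [0.5451, -0.0168, 0.0661]
ee_rot: [[-0.004, -1.0, 0.0], [-1.0, 0.004, -0.0], [0.0, -0.0, -1.0]]
wrist_force: [0.2, -0.0, 0.3]
gripper_width: 0.158
gripper_force: 0.1
```

Call:
apply_moves(plan=[{"grip": 0.16, "offset": [-0.7, 0, 0], "spin": 0}, {"grip": 0.16, "offset": [-1.5, 0, 0], "spin": 0}, {"grip": 0.16, "offset": [-2.3, 0, 0], "spin": 0}, {"grip": 0.16, "offset": [-3.1, 0, 0], "spin": 0}, {"grip": 0.16, "offset": [-3.9, 0, 0], "spin": 0}])

```text
time_s: 8.2
tcp_pos: [0.5451, 0.0225, 0.0659]
ee_rot: [[-0.004, -1.0, -0.0], [-1.0, 0.004, -0.0], [0.0, 0.0, -1.0]]
wrist_force: [-0.4, -0.9, 1.0]
gripper_width: 0.162
gripper_force: 0.2
```

Call:
apply_moves(plan=[{"grip": 0.16, "offset": [-0.8, 0, 0], "spin": 0}, {"grip": 0.16, "offset": [-1.7, 0, 0], "spin": 0}, {"grip": 0.16, "offset": [-2.6, 0, 0], "spin": 0}, {"grip": 0.16, "offset": [-3.5, 0, 0], "spin": 0}, {"grip": 0.16, "offset": [-4.4, 0, 0], "spin": 0}])

```text
time_s: 8.7
tcp_pos: [0.5453, 0.0666, 0.0658]
ee_rot: [[-0.004, -1.0, -0.0], [-1.0, 0.004, -0.0], [0.0, 0.0, -1.0]]
wrist_force: [-0.8, -0.2, 0.0]
gripper_width: 0.158
gripper_force: 0.2
```

```bash
python3 loc.py | grep -v 'side brass [23][0-9]* 1[56]'; python3 -c "
import cv2
cv2.imwrite('pics/s6.png',cv2.resize(cv2.imread('last_side.png')[120:300,190:460],None,fx=2.9,fy=2.9))"
```

```text
t 8.7 tcp [0.5453 0.0666 0.0658] F [-0.8 -0.2  0. ]
side brass 276 196 6.7 on shelf [0.532 0.093] in tray [0.562 0.174]
side brass 286 196 7.6 on shelf [0.55  0.086] in tray [0.583 0.167]
side brass 248 225 59.4 on shelf [0.459 0.039] in tray [0.478 0.113]
side cop 323 261 9.6 on shelf [ 0.53  -0.095] in tray [ 0.56  -0.041]
top brass 234 175 22.8 on shelf [0.658 0.231] in tray [0.667 0.248]
top cop 376 226 5.7 on shelf [ 0.533 -0.093] in tray [ 0.533 -0.1  ]
top cop 291 219 15.0 on shelf [0.553 0.102] in tray [0.554 0.109]
```

View pics/s6.png

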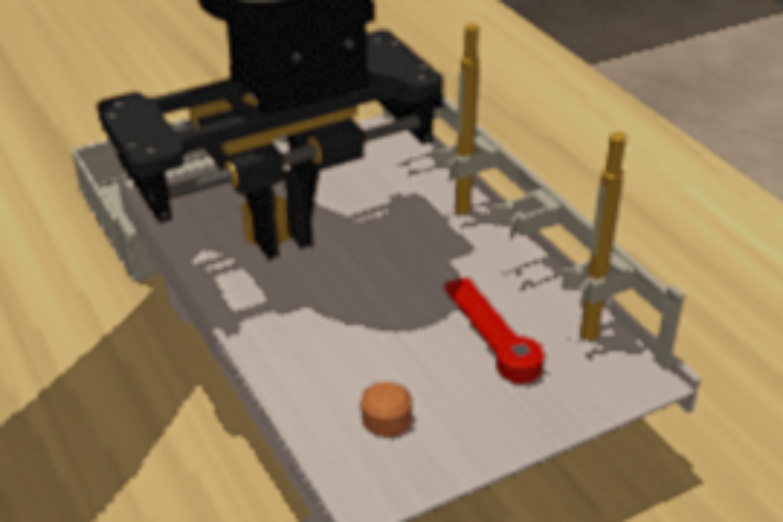

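nut_b is right ahead of the fingers (265,225) and moving straight. I'll keep going over the edge, then return for the cap.

Call:
apply_moves(plan=[{"grip": 0.16, "offset": [-0.8, 0, 0], "spin": 0}, {"grip": 0.16, "offset": [-1.7, 0, 0], "spin": 0}, {"grip": 0.16, "offset": [-2.6, 0, 0], "spin": 0}, {"grip": 0.16, "offset": [-3.5, 0, 0], "spin": 0}, {"grip": 0.16, "offset": [-4.4, 0, 0], "spin": 0}])

```text
time_s: 9.3
tcp_pos: [0.5454, 0.1106, 0.0658]
ee_rot: [[-0.004, -1.0, -0.0], [-1.0, 0.004, 0.0], [-0.0, 0.0, -1.0]]
wrist_force: [0.1, 0.2, -1.2]
gripper_width: 0.158
gripper_force: 0.1
```

Call:
apply_moves(plan=[{"grip": 0.16, "offset": [-0.9, 0, 0], "spin": 0}, {"grip": 0.16, "offset": [-1.8, 0, 0], "spin": 0}, {"grip": 0.16, "offset": [-2.7, 0, 0], "spin": 0}, {"grip": 0.16, "offset": [-3.5, 0, 0], "spin": 0}, {"grip": 0.16, "offset": [-4.3, 0, 0], "spin": 0}])

```text
time_s: 9.8
tcp_pos: [0.5456, 0.1534, 0.0658]
ee_rot: [[-0.004, -1.0, -0.0], [-1.0, 0.004, -0.0], [0.0, 0.0, -1.0]]
wrist_force: [-0.2, 0.8, -0.4]
gripper_width: 0.157
gripper_force: 0.2
```

Call:
apply_moves(plan=[{"grip": 0.16, "offset": [-0.7, 0, 0], "spin": 0}, {"grip": 0.16, "offset": [-1.4, 0, 0], "spin": 0}, {"grip": 0.16, "offset": [-2.2, 0, 0], "spin": 0}, {"grip": 0.16, "offset": [-3.0, 0, 0], "spin": 0}, {"grip": 0.16, "offset": [-3.9, 0, 0], "spin": 0}])

```text
time_s: 10.3
tcp_pos: [0.5458, 0.1924, 0.0658]
ee_rot: [[-0.004, -1.0, -0.0], [-1.0, 0.004, 0.0], [-0.0, 0.0, -1.0]]
wrist_force: [-0.3, 0.6, -0.1]
gripper_width: 0.161
gripper_force: 0.0
```

```bash
python3 loc.py | grep -v 'side brass [23][0-9]* 1[56]'
```

```text
t 10.3 tcp [0.5458 0.1924 0.0658] F [-0.3  0.6 -0.1]
side brass 248 225 59.4 on shelf [0.459 0.039] in tray [0.478 0.113]
side cop 323 261 9.6 on shelf [ 0.53  -0.095] in tray [ 0.56  -0.041]
top brass 234 175 22.8 on shelf [0.658 0.231] in tray [0.667 0.248]
top cop 376 226 5.7 on shelf [ 0.533 -0.093] in tray [ 0.533 -0.1  ]
```

Call:
apply_moves(plan=[{"grip": 0.16, "offset": [0, 0, -4], "spin": 0}, {"grip": 0.16, "offset": [4.8, 0.4, -4], "spin": 0}, {"grip": 0.16, "offset": [9.6, 0.8, -4], "spin": 0}, {"grip": 0.16, "offset": [14.4, 1.2, -4], "spin": 0}, {"grip": 0.16, "offset": [19.2, 1.5, -4], "spin": 0}])

```text
time_s: 10.9
tcp_pos: [0.5294, -0.0018, 0.1061]
ee_rot: [[-0.003, -1.0, 0.0], [-1.0, 0.003, 0.0], [-0.0, -0.0, -1.0]]
wrist_force: [0.7, 0.2, -0.2]
gripper_width: 0.161
gripper_force: 0.0
```

Call:
apply_moves(plan=[{"grip": 0.16, "offset": [4.7, 0, 0], "spin": 0}, {"grip": 0.16, "offset": [9.4, 0, 0], "spin": 0}, {"grip": 0.16, "offset": [13.6, 0, 0], "spin": 0}, {"grip": 0.16, "offset": [13.6, 0, 0], "spin": 0}, {"grip": 0.16, "offset": [13.6, 0, 1.5], "spin": 0}])

```text
time_s: 11.4
tcp_pos: [0.5308, -0.1377, 0.0924]
ee_rot: [[-0.007, -1.0, 0.005], [-1.0, 0.007, -0.0], [0.0, -0.005, -1.0]]
wrist_force: [0.2, -0.3, -0.1]
gripper_width: 0.162
gripper_force: 0.0
```

```bash
python3 loc.py | grep -v 'side brass [23][0-9]* 1[56]'; python3 tip.py|head -1;python3 -c "
import cv2
cv2.imwrite('pics/s7.png',cv2.resize(cv2.imread('last_top.png')[140:270,200:440],None,fx=3,fy=3))"
```

```text
t 11.4 tcp [ 0.5308 -0.1377  0.0924] F [ 0.2 -0.3 -0.1]
side brass 321 248 5.9 on shelf [ 0.541 -0.069] in tray [ 0.573 -0.01 ]
side brass 331 230 14.1 on shelf [ 0.576 -0.041] in tray [0.612 0.022]
side brass 232 246 33.4 on shelf [0.419 0.004] in tray [0.432 0.073]
side brass 308 217 10.5 on shelf [0.559 0.011] in tray [0.593 0.08 ]
side brass 329 211 5.4 on shelf [0.598 0.008] in tray [0.638 0.077]
side brass 248 226 58.9 on shelf [0.458 0.038] in tray [0.478 0.112]
side cop 323 260 10.1 on shelf [ 0.531 -0.095] in tray [ 0.561 -0.04 ]
top brass 248 226 10.2 on shelf [0.539 0.202] in tray [0.54  0.216]
top brass 234 175 22.8 on shelf [0.658 0.231] in tray [0.667 0.248]
tcp [ 0.5279 -0.1363  0.0893] F [-0.9 -0.3 -0. ] lowest dark z [0.099  0.1003 0.1004 0.1008 0.101  0.101 ]
```

View pics/s7.png

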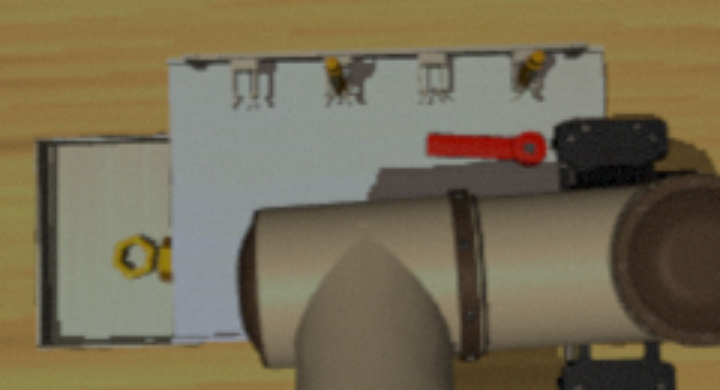

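Both nuts are in the tray (135,257 and 165,258), and the handle and thermometers are in place. The cap is next: lower, then push.

Call:
apply_moves(plan=[{"grip": 0.16, "offset": [0, -0.2, 1.2], "spin": 0}, {"grip": 0.16, "offset": [0, -0.2, 2.2], "spin": 0}, {"grip": 0.16, "offset": [0, -0.2, 2.5], "spin": 0}, {"grip": 0.16, "offset": [-0.5, -0.2, 2.5], "spin": 0}, {"grip": 0.16, "offset": [-1.0, -0.2, 2.5], "spin": 0}])

```text
time_s: 12.05
tcp_pos: [0.5317, -0.1258, 0.0659]
ee_rot: [[-0.004, -1.0, 0.0], [-1.0, 0.004, -0.0], [0.0, -0.0, -1.0]]
wrist_force: [0.1, 0.1, 0.1]
gripper_width: 0.16
gripper_force: 0.0
```

```bash
python3 tip.py|head -1
```

```text
tcp [ 0.5317 -0.1258  0.0659] F [0.1 0.1 0.1] lowest dark z [0.0766 0.077  0.0771 0.0774 0.0775 0.0776]
```

Call:
apply_moves(plan=[{"grip": 0.16, "offset": [-0.4, 0, 0], "spin": 0}, {"grip": 0.16, "offset": [-0.8, 0, 0], "spin": 0}, {"grip": 0.16, "offset": [-1.2, 0, 0], "spin": 0}, {"grip": 0.16, "offset": [-1.7, 0, 0], "spin": 0}, {"grip": 0.16, "offset": [-2.3, 0, 0], "spin": 0}])

```text
time_s: 12.6
tcp_pos: [0.5317, -0.1029, 0.066]
ee_rot: [[-0.004, -1.0, 0.0], [-1.0, 0.004, -0.0], [0.0, -0.0, -1.0]]
wrist_force: [-0.7, 0.5, 0.9]
gripper_width: 0.16
gripper_force: 0.3
```

Call:
apply_moves(plan=[{"grip": 0.16, "offset": [-0.7, 0, 0], "spin": 0}, {"grip": 0.16, "offset": [-1.4, 0, 0], "spin": 0}, {"grip": 0.16, "offset": [-2.1, 0, 0], "spin": 0}, {"grip": 0.16, "offset": [-2.8, 0, 0], "spin": 0}, {"grip": 0.16, "offset": [-3.6, 0, 0], "spin": 0}])

```text
time_s: 13.1
tcp_pos: [0.5317, -0.0666, 0.0659]
ee_rot: [[-0.004, -1.0, -0.0], [-1.0, 0.004, -0.0], [0.0, 0.0, -1.0]]
wrist_force: [-0.7, -0.4, 0.7]
gripper_width: 0.158
gripper_force: 0.3
```

```bash
python3 loc.py | grep -E 'tcp|cop'; python3 tip.py|head -1
```

```text
t 13.1 tcp [ 0.5317 -0.0666  0.0659] F [-0.7 -0.4  0.7]
side cop 314 242 7.0 on shelf [ 0.537 -0.051] in tray [0.568 0.009]
top cop 380 226 16.6 on shelf [ 0.532 -0.1  ] in tray [ 0.532 -0.107]
tcp [ 0.5318 -0.0661  0.0658] F [ 0.3 -0.3  0.4] lowest dark z [0.0763 0.0765 0.0772 0.0776 0.0778 0.078 ]
```

Call:
apply_moves(plan=[{"grip": 0.16, "offset": [-0.8, 0.1, 0], "spin": 0}, {"grip": 0.16, "offset": [-1.7, 0.2, 0], "spin": 0}, {"grip": 0.16, "offset": [-2.6, 0.3, 0], "spin": 0}, {"grip": 0.16, "offset": [-3.5, 0.4, 0], "spin": 0}, {"grip": 0.16, "offset": [-4.4, 0.5, 0], "spin": 0}])

```text
time_s: 13.75
tcp_pos: [0.5268, -0.0223, 0.0658]
ee_rot: [[-0.004, -1.0, -0.0], [-1.0, 0.004, 0.0], [-0.0, 0.0, -1.0]]
wrist_force: [-0.0, 0.1, 1.2]
gripper_width: 0.16
gripper_force: 0.1
```

Call:
apply_moves(plan=[{"grip": 0.16, "offset": [-0.9, 0.1, 0], "spin": 0}, {"grip": 0.16, "offset": [-1.8, 0.2, 0], "spin": 0}, {"grip": 0.16, "offset": [-2.7, 0.3, 0], "spin": 0}, {"grip": 0.16, "offset": [-3.6, 0.4, 0], "spin": 0}, {"grip": 0.16, "offset": [-4.5, 0.5, 0], "spin": 0}])

```text
time_s: 14.25
tcp_pos: [0.522, 0.0226, 0.0658]
ee_rot: [[-0.004, -1.0, -0.0], [-1.0, 0.004, -0.0], [0.0, 0.0, -1.0]]
wrist_force: [-0.0, -0.3, 0.0]
gripper_width: 0.158
gripper_force: 0.1
```

Call:
apply_moves(plan=[{"grip": 0.16, "offset": [-0.9, 0.1, 0], "spin": 0}, {"grip": 0.16, "offset": [-1.8, 0.2, 0], "spin": 0}, {"grip": 0.16, "offset": [-2.7, 0.3, 0], "spin": 0}, {"grip": 0.16, "offset": [-3.6, 0.4, 0], "spin": 0}, {"grip": 0.16, "offset": [-4.5, 0.5, 0], "spin": 0}])

```text
time_s: 14.75
tcp_pos: [0.5172, 0.0676, 0.0659]
ee_rot: [[-0.004, -1.0, 0.0], [-1.0, 0.004, 0.0], [-0.0, -0.0, -1.0]]
wrist_force: [-0.5, 0.5, -0.1]
gripper_width: 0.16
gripper_force: 0.1
```

```bash
python3 loc.py | grep -E 'tcp|cop'; python3 tip.py|head -1
```

```text
t 14.75 tcp [0.5172 0.0676 0.0659] F [-0.5  0.5 -0.1]
side cop 272 200 6.7 on shelf [0.52  0.085] in tray [0.549 0.165]
top cop 288 230 12.0 on shelf [0.527 0.109] in tray [0.526 0.116]
tcp [0.5174 0.068  0.066 ] F [-0.1  0.2  0.1] lowest dark z [0.0772 0.0774 0.0775 0.0776 0.0781 0.0783]
```

The cap is still cradled ahead of the tips (side 272,200). I'll push it straight over the end.

Call:
apply_moves(plan=[{"grip": 0.16, "offset": [-0.9, 0, 0], "spin": 0}, {"grip": 0.16, "offset": [-1.8, 0, 0], "spin": 0}, {"grip": 0.16, "offset": [-2.7, 0, 0], "spin": 0}, {"grip": 0.16, "offset": [-3.6, 0, 0], "spin": 0}, {"grip": 0.16, "offset": [-4.5, 0, 0], "spin": 0}])

```text
time_s: 15.4
tcp_pos: [0.5175, 0.1127, 0.0658]
ee_rot: [[-0.004, -1.0, 0.0], [-1.0, 0.004, -0.0], [0.0, -0.0, -1.0]]
wrist_force: [0.3, -0.5, 0.1]
gripper_width: 0.162
gripper_force: 0.2
```

Call:
apply_moves(plan=[{"grip": 0.16, "offset": [-0.9, 0, 0], "spin": 0}, {"grip": 0.16, "offset": [-1.8, 0, 0], "spin": 0}, {"grip": 0.16, "offset": [-2.6, 0, 0], "spin": 0}, {"grip": 0.16, "offset": [-3.4, 0, 0], "spin": 0}, {"grip": 0.16, "offset": [-4.2, 0, 0], "spin": 0}])

```text
time_s: 15.9
tcp_pos: [0.5176, 0.1545, 0.0658]
ee_rot: [[-0.004, -1.0, -0.0], [-1.0, 0.004, -0.0], [0.0, 0.0, -1.0]]
wrist_force: [0.0, -0.8, 0.4]
gripper_width: 0.159
gripper_force: 0.2
```

Call:
apply_moves(plan=[{"grip": 0.16, "offset": [-0.8, 0, 0], "spin": 0}, {"grip": 0.16, "offset": [-1.5, 0, 0], "spin": 0}, {"grip": 0.16, "offset": [-2.3, 0, 0], "spin": 0}, {"grip": 0.16, "offset": [-3.1, 0, 0], "spin": 0}, {"grip": 0.16, "offset": [-3.9, 0, 0], "spin": 0}])

```text
time_s: 16.4
tcp_pos: [0.5178, 0.1936, 0.0658]
ee_rot: [[-0.004, -1.0, 0.0], [-1.0, 0.004, 0.0], [-0.0, -0.0, -1.0]]
wrist_force: [-0.0, -0.3, 0.0]
gripper_width: 0.158
gripper_force: 0.0
```

Call:
apply_moves(plan=[{"grip": 0.16, "offset": [0, 0, -3], "spin": 0}, {"grip": 0.16, "offset": [0, 0, -7], "spin": 0}, {"grip": 0.16, "offset": [4, 4, -11], "spin": 0}, {"grip": 0.16, "offset": [8, 6.5, -12], "spin": 0}, {"grip": 0.16, "offset": [12.5, 8, -12], "spin": 0}])

```text
time_s: 16.9
tcp_pos: [0.4419, 0.0798, 0.187]
ee_rot: [[-0.001, -1.0, 0.004], [-1.0, 0.001, 0.002], [-0.002, -0.004, -1.0]]
wrist_force: [1.0, -0.9, 0.1]
gripper_width: 0.155
gripper_force: 0.0
```

Call:
apply_moves(plan=[{"grip": 0.16, "offset": [4.8, 0, 0], "spin": 0}, {"grip": 0.16, "offset": [9.6, 0, 0], "spin": 0}, {"grip": 0.16, "offset": [14.4, 0, 0], "spin": 0}, {"grip": 0.16, "offset": [19, 0, 0], "spin": 0}, {"grip": 0.16, "offset": [19, 0, 0], "spin": 0}])

```text
time_s: 17.4
tcp_pos: [0.4407, -0.1143, 0.1848]
ee_rot: [[-0.011, -1.0, -0.0], [-1.0, 0.011, -0.0], [0.0, 0.0, -1.0]]
wrist_force: [0.7, 1.0, 0.3]
gripper_width: 0.166
gripper_force: 0.0
```

```bash
python3 loc.py | grep -E 'tcp|cop|top';python3 -c "
import cv2
cv2.imwrite('pics/s8.png',cv2.resize(cv2.imread('last_top.png')[140:270,200:440],None,fx=3,fy=3))"
```

```text
t 17.4 tcp [ 0.4407 -0.1143  0.1848] F [0.7 1.  0.3]
top brass 248 226 10.2 on shelf [0.539 0.202] in tray [0.54  0.216]
top brass 234 175 22.8 on shelf [0.658 0.231] in tray [0.667 0.248]
top cop 222 247 6.1 on shelf [0.493 0.262] in tray [0.49  0.281]
```

View pics/s8.png

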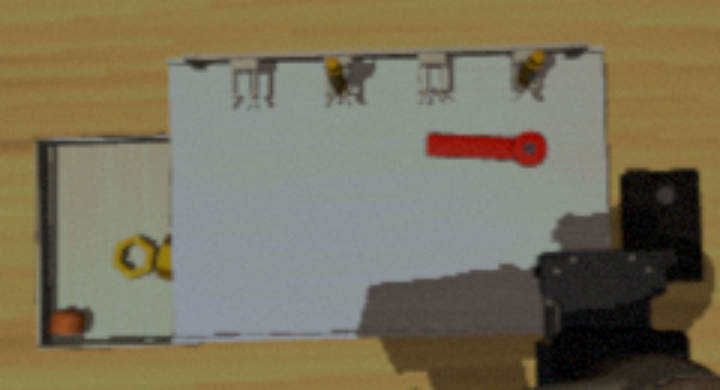

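All three parts are in the tray (nuts at 135,257 and 165,257, cap at 67,321). The shelf is clear, the handle, thermometers and block are in place, and the arm is in free space.

```bash
python3 -c "
from station import r
print(r.finish_job())"
```

```text
the job is handed in; nothing more can be done
None
```

Both nuts and the pipe cap were pushed off the +y end into the tray, and the job was handed in at about 17.5 s; in the last picture the handle, thermometers and block looked undisturbed.

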